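Clamp a kiln post in the scraping jig

ROBOT

A 6-joint arm with a two-finger parallel gripper is mounted at the origin on the work surface. World frame = base frame: x ahead of the robot, y to its left, z up, the work surface at z = 0. Lengths are in m, angles in degrees, forces in N, time in s.
With the tool pointing down it reaches from about 0.4 to 0.825 m from the base axis. Payload 7 kg.
Tool frame: the origin (TCP) lies midway between the tips of the shut fingers; the grasp point (between the pads) lies r.hold_point_z behind it (r.hold_point_z is the distance from the TCP to the grasp point, in m); z points along the fingers, x is the direction in which the jaws open and shut, and the axes are right-handed (so a half turn about z gives the same grasp; the last joint's range is limited). The gripper opens to 88 mm and grips with 3 to 60 N. Pads are 19 mm wide; open, the fingers measure 130 mm over their backs; the gripper's body (78 mm by 193 mm) begins 47 mm behind the grasp point.
Start: joints at [-55.915, 20.546, 0.682, 0, -70.136, -16.507], TCP at [0.204, -0.643, 0.227] pointing down, gripper open.
Joint ranges: [-176.03, 176.03], [-82.01, 121.73], [-58.28, 71.71], [-173.87, 95.51], [-174.79, -0.11], [-173.66, 173.66]. Speed limits (degrees/s): [136.94, 136.94, 172.46, 180, 180, 180].

INTERFACE

Orientations are given as [roll, pitch, yaw] about the fixed x, y, z axes, in that order (R = Rz(yaw) Ry(pitch) Rx(roll)).
In Python, from plant import get_state, viewer, close_job, r gives the robot as it stands.
- The arm moves only by the tool apply_moves, never from a script. Its argument "plan" is a list of rows, each a list of 3 entries, a list of its own where there are three numbers: the closure in counts, from 0 (fully open) to 255 (shut), then the shift along the tool's x, y, z in units of 50 mm (1.0 is 50 mm), then the turn about the tool's z in units of 6 degrees (1.0 is 6 degrees). A call has 1 to 12 rows; each row shifts and turns the commanded pose from where the row before left it, along the tool's axes as they then stand; what a row does not reach is not made up. A row lasts 1/8 s, in which the tool goes at most 62.5 mm and 10.7 degrees, less where a joint would pass 70% of its speed; a pose out of reach is approached as far as the arm can. A call is refused whole if a number of a shift passes 1 or a number of a turn 1, either way. A call with a gripper value outside its range is refused whole. The fingers move at their own pace and stop on an object; "squeeze" is the grip in N (left out, the last holds). Time passes only in rows, so rows that do not move let the fingers close. It gives the time, the measured TCP pose, the force and the opening at its end, in the units of the state.
- get_state(): the state, without advancing time (a new reading comes with each control period).
- viewer.capture(name): name is "scene" or "top" or "wrist"; returns a dict with "frame" (384x512x3 uint8, blue, green, red), "K" (3x3 intrinsics, pixels), "R" (3x3) and "t" (3): a world point X has camera coordinates R X + t; the wrist camera has in their place "mount" (4x4, takes a point from camera to tool coordinates, whose origin is the TCP and whose axes are the tool frame's). Camera axes: x right, y down, z forward; pixel columns grow to the right and rows downward; lengths in m; the calibration is good to about 2 mm. The wrist camera is an equidistant fisheye: a pixel r from the principal point sees the ray r / f radians off the axis. A picture is of the moment at which its call begins: read the wrist's pose just before it. There is no depth.
- close_job(): hands the job in, once; it reports no verdict.
The state is a dict: "time_s": time; "joints": joint angles; "qd": joint speeds; "joint_torque": joint torques, N m; "tcp_pos": TCP position; "eef_rot": TCP orientation; "contact_force": force on the tool from outside, world axes, zero at the start; "moment": the same for the moment, N m; "gripper_width": finger opening in m.
Only numpy, scipy, OpenCV 4.12 (cv2) and the standard library are available. Lean on these libraries where they do the work, as an engineer would, in place of code of your own. Each camera call takes 0.05 s, during which the arm holds its last target.

TASK

A kiln post has to be clamped ready for scraping. First press down the sloping tail of the jig's stiff rocker until its jaw end is tipped fully up; then pick the one long square post out of the crate of kiln posts and set it down, without dropping it, lying evenly across both saddles of the jig; finally press the jaw down until it rests on the post. Leave the other posts in the crate and do not disturb the bowl, mug and scraper.

Things in the scene. Friction and masses are not known exactly. Their poses are not given: they have to be found in the camera images.
- crate: shallow open grey plastic crate, fixed, 310 x 310 mm, 50 mm high, walls and floor 5 mm thick; origin at the centre of its underside, z up. Four 180 mm pieces lie side by side in it, roughly along its x axis, about 68 mm apart in y, in any order; two short ones lie along y near its +x wall
- square_post: the part wanted: solid buff fireclay kiln post, square section 34 x 34 mm, 180 mm long (the only long square one), about 0.4 kg, small dark hole in each end; origin at its centre, x along its length; lies on the crate floor
- round_post_a: round fireclay post, 34 mm diameter, 180 mm long; origin at its centre, x along its length; stays in the crate
- round_post_b: another round post just like round_post_a; stays in the crate
- flat_bar: flat fireclay bar 180 x 40 x 16 mm; origin at its centre, x along its length; stays in the crate
- short_post_a: short square fireclay post, 34 x 34 mm, only 80 mm long; origin at its centre, x along its length; stays in the crate
- short_post_b: another short square post just like short_post_a; stays in the crate
- jig: scraping jig fixed to the table: plywood base 230 (x) x 220 (y) x 12 mm with two wooden saddles and a dark steel rocker clamp; origin at the centre of the underside, z up. The rocker swings in the vertical plane jig y = -65 mm, over the -y saddle, between two steel cheeks (44 mm apart outside, 30 mm long in x, 108 mm high)
- cradle (a point): where the centre of the square post belongs, lying along jig y: jig point (75, 0, 67) mm, axes as the jig's. The two saddles stand at jig x = 75, y = -65 and +65 mm, each 30 mm wide in y, seats 50 mm above the table, side lips 44 mm apart and 12 mm above the seat. Between the saddles fingers have 100 mm of free room, down to the base
- pivot (a point): the rocker's pivot axis (along jig y): jig point (-15, -65, 96) mm; axes as the jig's, fixed. The rocker is a bent bar 20 mm wide, 12 mm thick: the jaw arm runs 105 mm from the pivot towards jig +x (level at joint 0), the tail 110 mm towards jig -x, sloping 0.7 rad upward from the pivot at joint 0 and 0.4 rad downward at 1.1
- rocker (a joint): rocker angle, rad, grows as the jaw tips up and the tail goes down. 0: jaw arm level, pad just touching the top of a post in the saddles; 1.1: stop, jaw fully up; starts at -0.2 to 0.05 (jaw low). From 0.95 up the jaw is clear of a post lowered straight into the saddles. Stiff pivot (0.25 N m friction, no spring): it stays where it is left
- jaw_tip (a point): point on the upper face of the jaw arm, 90 mm from the pivot, above the rubber pad (pad underside 18 mm below it at joint 0); moves with the rocker
- tail_pad (a point): point on the upper face of the tail, 80 mm from the pivot along the tail; moves with the rocker. Pushing straight down on the tail about 50 mm to the jig -x side of the pivot takes it to its stop
- bowl: bystander: bisque bowl, 100 mm across, 55 mm high; origin at the centre of its underside
- mug: bystander: white mug, 76 mm across plus handle, 85 mm high; origin at the centre of its underside
- scraper: bystander: flat scraper with handle, 190 mm long, lying on the table
Things that resemble listed ones, but are neither listed nor needed, are in the scene too. Leave any green or yellow look-alike of the square_post alone.

How it is judged (in metres and radians):
On the way, in this order (a step that is already met when the one before it is completed fails the run):
1. the rocker's tail has been pressed and its jaw is fully up (joint above 0.95) with the square post not yet in the saddles (value of joint rocker above 0.95 rad and distance between square_post and cradle above 0.06 m), for 0.2 s.
2. the square post lies in both saddles, released, while the jaw is still up (joint above 0.5) (x of square_post in the frame of cradle between -0.009 and 0.009 m and y of square_post in the frame of cradle between -0.022 and 0.022 m and z of square_post in the frame of cradle between -0.006 and 0.006 m and angle between the x axis of square_post and the y axis of jig, either way round below 0.08 rad and value of joint rocker above 0.5 rad and contact force between the fingers and square_post below 0.1 N), for 0.2 s.
At the end, for the whole second after the job is handed in: the square post lies at rest in both saddles (centre within 9 mm across, 22 mm along and 6 mm in height of the cradle point, within 0.08 rad of the jig's y axis), the jaw is down on it (joint between -0.06 and 0.05 rad), and the other five pieces are in the crate (x of square_post in the frame of cradle between -0.009 and 0.009 m and y of square_post in the frame of cradle between -0.022 and 0.022 m and z of square_post in the frame of cradle between -0.006 and 0.006 m and angle between the x axis of square_post and the y axis of jig, either way round below 0.08 rad and x of round_post_a in the frame of crate between -0.155 and 0.155 m and y of round_post_a in the frame of crate between -0.155 and 0.155 m and z of each of round_post_a, round_post_b, flat_bar, short_post_a, short_post_b in the frame of crate below 0.06 m and x of round_post_b in the frame of crate between -0.155 and 0.155 m and y of round_post_b in the frame of crate between -0.155 and 0.155 m and x of flat_bar in the frame of crate between -0.155 and 0.155 m and y of flat_bar in the frame of crate between -0.155 and 0.155 m and x of short_post_a in the frame of crate between -0.155 and 0.155 m and y of short_post_a in the frame of crate between -0.155 and 0.155 m and x of short_post_b in the frame of crate between -0.155 and 0.155 m and y of short_post_b in the frame of crate between -0.155 and 0.155 m and value of joint rocker between -0.06 and 0.05 rad and linear speed of square_post below 0.02 m/s and velocity of joint rocker between -0.05 and 0.05 rad/s); the robot touches nothing.
It fails at once if the bowl is moved by more than 30 mm (distance of bowl from where it was at the start of the episode above 0.03 m).
It fails at once if the mug is moved by more than 30 mm (distance of mug from where it was at the start of the episode above 0.03 m).
It fails at once if the scraper is moved by more than 30 mm (distance of scraper from where it was at the start of the episode above 0.03 m).
It fails at once if the square post is dropped (falls faster than 0.7 m/s out of the fingers, some 25 mm) (linear speed of square_post above 0.7 m/s and contact force between the fingers and square_post below 0.1 N).
It also fails if it takes over 64 s, if anything falls off the work surface, if the arm or the gripper's body presses on something with over 40 N, if the wrist force passes 120 N, or if a joint passes its speed limit or range.

## Working session

There is one attempt and no reset: what is moved stays moved. The work goes in short steps, Python scripts to look and compute and a tool call to move; the robot and the scene stay as the last step left them, time stands still between calls to the robot, and variables do not carry over. Pictures are saved under pics/ and viewed, and the job is handed in when it is done.

Besides the shell and the picture viewer there is one more tool, called after "Request:" in YAML: its name, and indented under it one key for each argument. apply_moves: Moves the arm, as the interface text tells. Its arguments: {"type":"object","properties":{"plan":{"type":"array","items":{"type":"array"}},"squeeze":{"type":"number"}},"required":["plan"]}

```bash
mkdir -p pics; ls; python3 - <<'E'
from plant import get_state, viewer, r
import cv2,numpy as np,pickle
print(get_state()); print(r.hold_point_z)
for n in ("scene","top","wrist"):
    c=viewer.capture(n); cv2.imwrite(f"pics/{n}0.png",c["frame"]); pickle.dump(c,open(f"{n}0.pkl","wb"))
    print(n,{k:np.round(v,4).tolist() for k,v in c.items() if k!="frame"})
E
```

```text
pics
{'time_s': 0.0, 'joints': array([-5.59162606e+01,  2.05899502e+01,  6.32849279e-01, -1.95036155e-02,
       -7.01364476e+01, -1.65055891e+01]), 'qd': array([ 0.02175893, -0.04422115, -0.05560714,  0.10364717, -0.11144173,
       -0.06977315]), 'joint_torque': array([ 2.39204292e-04, -5.82720137e+01,  2.93059820e+01,  6.99726328e+00,
        6.93379756e-03, -2.45358196e-04]), 'tcp_pos': array([ 0.20365526, -0.64301864,  0.22563437]), 'eef_rot': array([-1.79990999e+02, -9.49029842e-02,  1.07571501e+02]), 'contact_force': array([-0.59184673,  0.04110781,  0.29273718]), 'moment': array([-0.00367056,  0.04150873, -0.00802381]), 'gripper_width': 0.08742811643735376}
0.0188
scene {'K': [[416.0641, 0.0, 257.6375], [0.0, 416.0641, 186.4457], [0.0, 0.0, 1.0]], 'R': [[-0.6292, 0.777, -0.019], [0.5867, 0.4588, -0.6672], [-0.5098, -0.431, -0.7446]], 't': [0.3434, -0.2165, 1.5624]}
top {'K': [[481.446, 0.0, 248.7731], [0.0, 481.446, 198.7857], [0.0, 0.0, 1.0]], 'R': [[-0.0138, -0.9999, -0.0105], [-0.9982, 0.0144, -0.0575], [0.0577, 0.0097, -0.9983]], 't': [-0.0017, 0.5164, 1.801]}
wrist {'K': [[297.3186, 0.0, 264.0479], [0.0, 297.3186, 186.7208], [0.0, 0.0, 1.0]], 'mount': [[1.0, -0.0008, 0.0012, 0.0001], [0.0004, 0.9561, 0.2932, -0.0788], [-0.0013, -0.2932, 0.9561, -0.1582], [0.0, 0.0, 0.0, 1.0]]}
```

View pics/scene0.png

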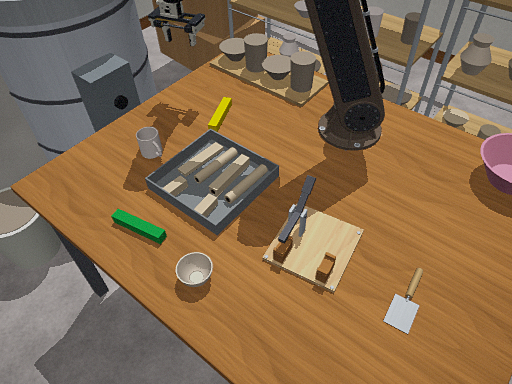

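View pics/top0.png

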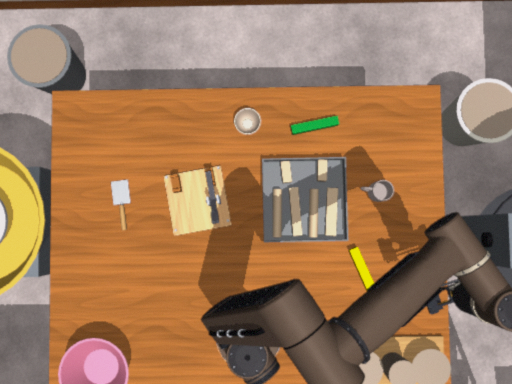

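View pics/wrist0.png

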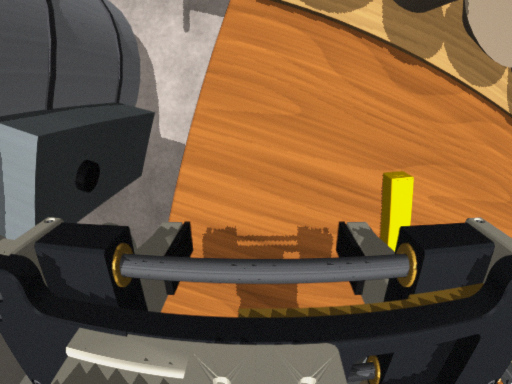

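Top view: the crate is around (304,198), the jig around (197,201), the bowl at (247,121) and the mug at (382,190). Next I'll enlarge the crate and jig.

```bash
python3 - <<'E'
import cv2,numpy as np
a=cv2.imread("pics/top0.png");b=cv2.imread("pics/scene0.png")
c1=cv2.resize(a[145:250,250:360],None,fx=5,fy=5,interpolation=cv2.INTER_CUBIC)
c2=cv2.resize(b[125:235,140:285],None,fx=5,fy=5,interpolation=cv2.INTER_CUBIC)
c3=cv2.resize(a[155:245,155:240],None,fx=6,fy=6,interpolation=cv2.INTER_CUBIC)
c4=cv2.resize(b[165:295,255:370],None,fx=4.6,fy=4.6,interpolation=cv2.INTER_CUBIC)
for i,c in enumerate((c1,c2,c3,c4)): cv2.imwrite(f"pics/crop{i}.png",c)
E
```

```text
(no output)
```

View pics/crop0.png

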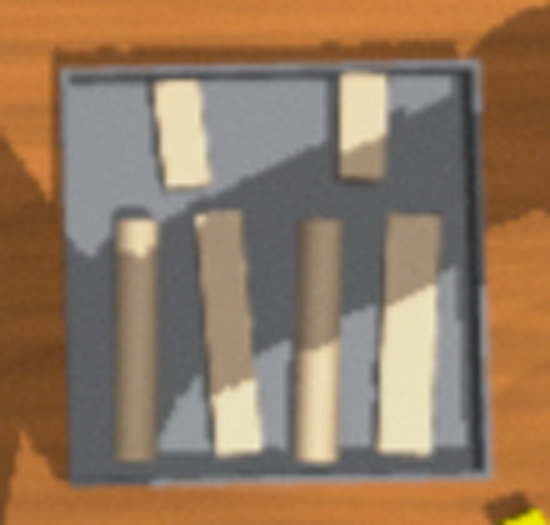

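View pics/crop1.png

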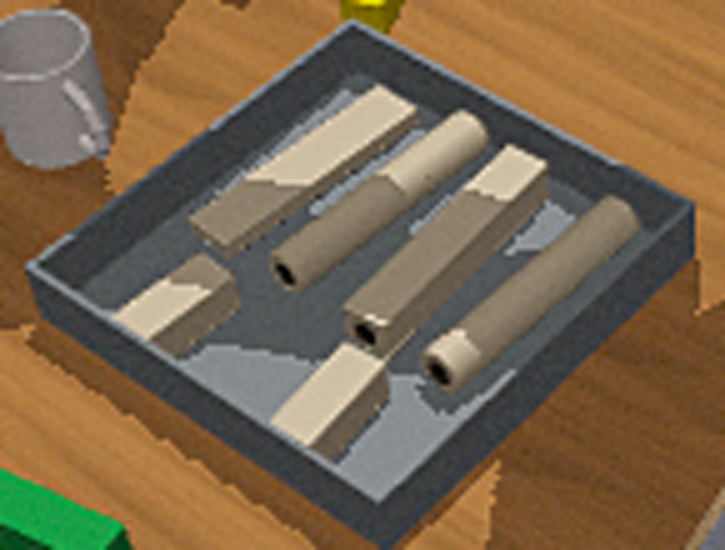

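View pics/crop2.png

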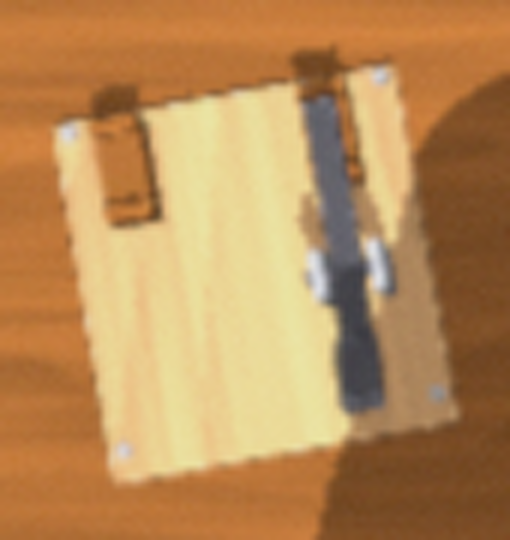

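View pics/crop3.png

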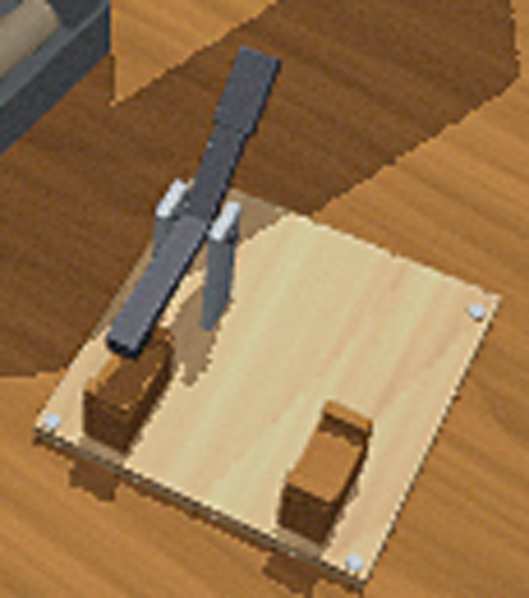

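Candidates among the long pieces in the top view: (277,213) and (314,213) show round shading, so they are the round posts. (332,211) is wider, low and has no end hole, so it is the flat bar. (296,211) has flat faces, a square end and a hole in the scene crop at (365,330), so it is the square post. The enlarged crop confirms this. The green (315,124) and yellow (361,268) look-alikes are outside the crate. Next come the measurements.

```bash
cat > h.py <<'E'
import cv2,numpy as np,pickle
def campos(c): return -c["R"].T@c["t"]
def ray(c,uv):
    d=np.linalg.inv(c["K"])@np.array([uv[0],uv[1],1.]); d=c["R"].T@d; return campos(c),d/np.linalg.norm(d)
def onplane(c,uv,z):
    o,d=ray(c,uv); return o+d*(z-o[2])/d[2]
def proj(c,X):
    p=c["K"]@(c["R"]@np.asarray(X)+c["t"]); return p[:2]/p[2]
def wproj(c,pos,rot,X):
    from scipy.spatial.transform import Rotation as Ro
    T=np.eye(4);T[:3,:3]=Ro.from_euler('xyz',rot,degrees=True).as_matrix();T[:3,3]=pos
    p=np.linalg.inv(T@c["mount"])@np.r_[X,1];th=np.arctan2(np.hypot(p[0],p[1]),p[2]);ph=np.arctan2(p[1],p[0])
    return np.array([c["K"][0,2]+c["K"][0,0]*th*np.cos(ph),c["K"][1,2]+c["K"][1,1]*th*np.sin(ph)])
def wray(c,pos,rot,uv):
    from scipy.spatial.transform import Rotation as Ro
    T=np.eye(4);T[:3,:3]=Ro.from_euler('xyz',rot,degrees=True).as_matrix();T[:3,3]=pos;M=T@c["mount"]
    x=(uv[0]-c["K"][0,2])/c["K"][0,0];y=(uv[1]-c["K"][1,2])/c["K"][1,1];th=np.hypot(x,y)
    d=np.array([x/th*np.sin(th),y/th*np.sin(th),np.cos(th)]);return M[:3,3],M[:3,:3]@d
def wplane(c,pos,rot,uv,z):
    o,d=wray(c,pos,rot,uv);return o+d*(z-o[2])/d[2]
E
python3 - <<'E'
from h import *
c=pickle.load(open("top0.pkl","rb"));s=pickle.load(open("scene0.pkl","rb"))
print("cams",campos(c),campos(s))
hsv=cv2.cvtColor(c["frame"],cv2.COLOR_BGR2HSV)
m=((hsv[...,0]>8)&(hsv[...,0]<32)&(hsv[...,1]>35)).astype(np.uint8)
k=np.zeros_like(m);k[164:238,266:345]=m[164:238,266:345]
n,l,st,ce=cv2.connectedComponentsWithStats(k)
for i in range(1,n):
    if st[i,4]<60: continue
    ys,xs=np.nonzero(l==i)
    rr=cv2.minAreaRect(np.c_[xs,ys].astype(np.float32))
    X=np.array([onplane(c,p,0.039) for p in np.c_[xs,ys]])
    mu=X.mean(0);w,V=np.linalg.eigh(np.cov((X-mu)[:,:2].T));v=V[:,1];v=v*np.sign(v[0])
    print(st[i],ce[i].round(1),mu.round(4),"yaw",np.degrees(np.arctan2(v[1],v[0])).round(1),"size",np.sqrt(12*w)*1000)
def corners(pts,o,sc,z,cam): return np.array([onplane(cam,((p[0]+.5)/sc+o[0]-.5,(p[1]+.5)/sc+o[1]-.5),z) for p in pts])
J=corners([(55,122),(395,65),(458,418),(115,482)],(155,155),6,.012,c)
print(J.round(4),J.mean(0),[np.linalg.norm(J[i]-J[i-3])for i in range(4)])
for a,b in((1,0),(2,3)):print(np.degrees(np.arctan2(*(J[b]-J[a])[[1,0]]))-90)
for a,b in((3,0),(2,1)):print(np.degrees(np.arctan2(*(J[b]-J[a])[[1,0]])))
J2=corners([(38,432),(500,298),(365,582)],(255,165),4.6,.012,s);print("scene: -y+x, +y-x, +x+y",J2.round(4))
C=corners([(62,68),(480,62),(492,475),(70,484)],(250,145),5,.05,c);print("crate",C.round(4),C.mean(0))
E
```

```text
cams [ 0.41157712 -0.02659442  1.827633  ] [1.13958416 0.50578557 1.02539422]
[281 164  11  19 181] [285.8 173. ] [ 0.6092 -0.1488  0.039 ] yaw 7.2 size [35.46309362 70.55426843]
[317 164  11  18 180] [321.7 172.2] [ 0.6104 -0.2824  0.039 ] yaw -1.9 size [38.15589752 65.3135415 ]
[289 187  13  49 480] [295.1 210.8] [ 0.4678 -0.1807  0.039 ] yaw 3.6 size [ 36.32086068 180.96774284]
[325 187  13  50 529] [331.1 211.5] [ 0.4632 -0.3138  0.039 ] yaw -4.0 size [ 40.68521904 179.1695417 ]
[273 189   9  49 435] [277.  212.7] [ 0.4617 -0.1132  0.039 ] yaw -1.2 size [ 32.9391595  180.24921586]
[309 189  10  49 444] [313.2 212.7] [ 0.4599 -0.2476  0.039 ] yaw -2.3 size [ 33.74948185 180.26449518]
[[0.6118 0.3125 0.012 ]
 [0.6448 0.0969 0.012 ]
 [0.4213 0.0596 0.012 ]
 [0.3842 0.2755 0.012 ]] [0.51554449 0.18611885 0.012     ] [np.float64(0.2180918415590588), np.float64(0.2265959702772976), np.float64(0.2190930434495785), np.float64(0.2306275006220373)]
8.705185187682304
9.762399222654722
9.213487725797227
9.466274603971227
scene: -y+x, +y-x, +x+y [[0.6496 0.1033 0.012 ]
 [0.3854 0.2751 0.012 ]
 [0.6112 0.3144 0.012 ]]
crate [[ 0.6646 -0.0606  0.05  ]
 [ 0.6643 -0.3706  0.05  ]
 [ 0.3589 -0.3717  0.05  ]
 [ 0.3565 -0.0617  0.05  ]] [ 0.51106602 -0.2161635   0.05      ]
```

Request:
apply_moves:
  plan:
    - [255, [0, 0, 0], 1]
    - [255, [0, 0, 0], 0.4]
    - [255, [0.5, 0.5, 0], 0]
    - [255, [0.5, 0.5, 0], 0]
  squeeze: 20

```text
time_s: 0.65
tcp_pos: [0.2453, -0.5854, 0.2259]
eef_rot: [-180.0, -0.1, 99.1]
contact_force: [0.7, 0.4, -0.1]
gripper_width: 0.0531
```

```bash
cat >> h.py <<'E'
JC=np.array([.5165,.1876]);JY=9.3
def jig(x,y):
    a=np.radians(JY);return JC+np.array([x*np.cos(a)-y*np.sin(a),x*np.sin(a)+y*np.cos(a)])/1000
def go(tx,ty,tz,tyaw):
    from plant import get_state
    s=get_state();p=s["tcp_pos"];y=s["eef_rot"][2];d=np.array([tx,ty,tz])-p
    a=np.radians(y);dt=(((tyaw-y)+180)%360)-180
    print("t",s["time_s"],"pos",p.round(4),"yaw",round(y,2),"w",round(s["gripper_width"],4),"F",s["contact_force"].round(1))
    f=lambda a:np.round(np.array([np.cos(a)*d[0]+np.sin(a)*d[1],np.sin(a)*d[0]-np.cos(a)*d[1],-d[2]])/.05,2)
    print("units now-axes",f(a),"after-turn axes",f(np.radians(tyaw)),"turn units",round(-dt/6,2))
E
python3 -c "
from h import *
print(jig(-15,-65),jig(-65,-65),jig(75,0))
go(.45,-.3,.22,99.3)
go(*jig(-65,-65),.2,99.3)"
```

```text
[0.51220141 0.12103032] [0.46285863 0.11295013] [0.59051418 0.19972029]
t 0.65 pos [ 0.2453 -0.5854  0.2259] yaw 99.11 w 0.0531 F [ 0.7  0.4 -0.1]
units now-axes [4.99 4.95 0.12] after-turn axes [4.97 4.96 0.12] turn units -0.03
t 0.65 pos [ 0.2453 -0.5854  0.2259] yaw 99.11 w 0.0531 F [ 0.7  0.4 -0.1]
units now-axes [13.1   6.51  0.52] after-turn axes [13.08  6.55  0.52] turn units -0.03
```

Request:
apply_moves:
  plan:
    - [255, [0.7, 0.7, 0], 0]
    - [255, [0.7, 0.7, 0], 0]
    - [255, [0.7, 0.7, 0], 0]
    - [255, [0.7, 0.7, 0], 0]
    - [255, [0.7, 0.7, 0], 0]
    - [255, [0.7, 0.7, 0], 0]
    - [255, [0.8, 0.6, 0], 0]
    - [255, [0.8, 0.2, 0], 0]
    - [255, [0.8, 0.2, 0], 0]
    - [255, [0.8, 0.2, 0], 0]
    - [255, [0, 0, 0], 0]
    - [255, [0, 0, 0], 0]

```text
time_s: 2.15
tcp_pos: [0.4528, -0.1778, 0.2266]
eef_rot: [180.0, 0.0, 99.2]
contact_force: [-0.4, -0.2, -0.0]
gripper_width: 0.0005
```

```bash
cat > cap.py <<'E'
import sys
from h import *
from plant import get_state,viewer
s=get_state();n=sys.argv[1]
c=viewer.capture(sys.argv[2] if len(sys.argv)>2 else "wrist");c["pos"]=s["tcp_pos"];c["rot"]=s["eef_rot"]
pickle.dump(c,open(n+".pkl","wb"));cv2.imwrite(f"pics/{n}.png",cv2.resize(c["frame"],(768,576)))
print(s["tcp_pos"],s["eef_rot"])
E
python3 cap.py w1; python3 -c "
from h import *
go(*jig(-65,-65),.2,99.3)"
```

```text
[ 0.45275126 -0.17779986  0.22660942] [1.79999008e+02 3.35381528e-03 9.92247797e+01]
t 2.2 pos [ 0.4527 -0.1782  0.2265] yaw 99.17 w 0.0006 F [-0.1  0.6  0.2]
units now-axes [5.72 1.13 0.53] after-turn axes [5.71 1.14 0.53] turn units -0.02
```

View pics/w1.png

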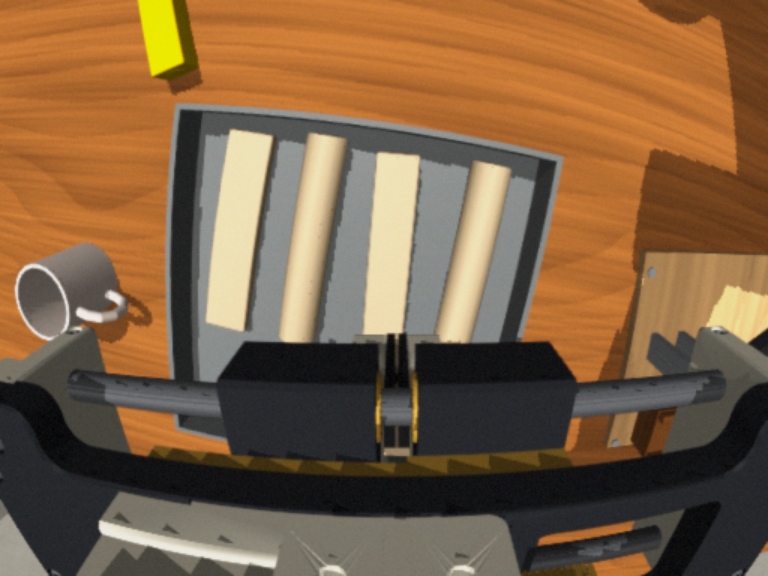

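The wrist view shows the square post at (395,240), with its -x end corners at (377,153) and (419,156). It is flat-topped and sits between the two rounds.

```bash
python3 - <<'E'
from h import *
c=pickle.load(open("w1.pkl","rb"))
f=lambda u,v:wplane(c,c["pos"],c["rot"],((u+.5)/1.5-.5,(v+.5)/1.5-.5),.039)
for p in [(377,153),(419,156),(365,330),(409,332)]:print(p,f(*p).round(4))
E
```

```text
(377, 153) [ 0.3812 -0.2037  0.039 ]
(419, 156) [ 0.3784 -0.1716  0.039 ]
(365, 330) [ 0.527  -0.1919  0.039 ]
(409, 332) [ 0.5228 -0.1549  0.039 ]
```

Request:
apply_moves:
  plan:
    - [255, [0.8, 0.2, 0], 0]
    - [255, [0.8, 0.2, 0], 0]
    - [255, [0.8, 0.2, 0], 0]
    - [255, [0.8, 0.2, 0], 0]
    - [255, [0.6, 0.1, 0], 0]
    - [255, [0, 0, 0], 0]
    - [255, [0, 0, 0], 0]

```text
time_s: 3.08
tcp_pos: [0.4669, 0.0161, 0.2264]
eef_rot: [-180.0, 0.0, 99.1]
contact_force: [-0.0, -0.1, -0.9]
gripper_width: 0.0004
```

```bash
python3 cap.py w2; python3 -c "
from h import *
go(*jig(-65,-65),.2,99.3)"
```

```text
[0.46686236 0.01610358 0.22635544] [-1.79963604e+02  1.58278735e-02  9.91354700e+01]
t 3.125 pos [0.4668 0.0159 0.2264] yaw 99.11 w 0.0003 F [ 0.3 -0.3 -0.1]
units now-axes [1.93 0.23 0.53] after-turn axes [1.93 0.24 0.53] turn units -0.03
```

View pics/w2.png

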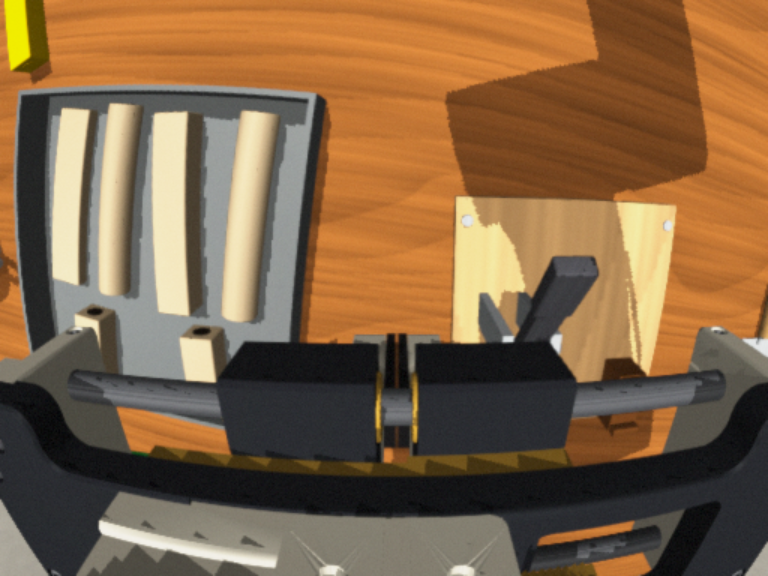

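This view shows the jig's -x base corners at (455,197) and (676,206), the tail end face around (577,265), and the whole square post at x 155-200, rows 112-314.

```bash
python3 - <<'E'
from h import *
c=pickle.load(open("w2.pkl","rb"))
f=lambda u,v,z:wplane(c,c["pos"],c["rot"],((u+.5)/1.5-.5,(v+.5)/1.5-.5),z)
P=[f(u,v,.039) for u,v in[(152,113),(189,112),(189,314),(156,310)]];print(np.round(P,4),np.mean(P,0))
for p,q in[((455,197),(-115,-110)),((676,206),(-115,110))]:print(f(*p,.012).round(4),jig(*q))
for z in(.15,.16,.17):print(z,f(556,258,z).round(4),f(594,258,z).round(4))
print(jig(-99,-55),jig(-99,-75))
E
```

```text
[[ 0.3806 -0.2051  0.039 ]
 [ 0.3784 -0.1687  0.039 ]
 [ 0.554  -0.1578  0.039 ]
 [ 0.5566 -0.193   0.039 ]] [ 0.46740425 -0.18115826  0.039     ]
[0.4214 0.0594 0.012 ] [0.42078801 0.06046143]
[0.3849 0.2768 0.012 ] [0.38523517 0.27756969]
0.15 [0.4325 0.1027 0.15  ] [0.4284 0.1267 0.15  ]
0.16 [0.4307 0.0985 0.16  ] [0.4267 0.1214 0.16  ]
0.17 [0.4288 0.0943 0.17  ] [0.425  0.1162 0.17  ]
[0.42768949 0.11732416] [0.43092157 0.09758704]
```

Request:
apply_moves:
  plan:
    - [255, [0.7, 0.1, 0], 0]
    - [255, [0.7, 0.1, 0], 0]
    - [255, [0.5, 0, 0], 0]
    - [255, [0, 0, 0], 0]
    - [255, [0, 0, 0.4], 0]
    - [255, [0, 0, 0.4], 0]
    - [255, [0, 0, 0.4], 0]
    - [255, [0, 0, 0.4], 0]

```text
time_s: 4.12
tcp_pos: [0.4622, 0.111, 0.1464]
eef_rot: [179.9, 0.0, 99.1]
contact_force: [-0.1, 1.0, 4.8]
gripper_width: 0.0003
```

Request:
apply_moves:
  plan:
    - [255, [0, 0, 0.3], 0]
    - [255, [0, 0, 0.3], 0]
    - [255, [0, 0, 0.3], 0]
    - [255, [0, 0, 0.2], 0]
    - [255, [0, 0, 0.1], 0]
    - [255, [0, 0, 0], 0]

```text
time_s: 4.88
tcp_pos: [0.4616, 0.112, 0.0864]
eef_rot: [-180.0, 0.0, 99.1]
contact_force: [0.6, 0.7, 0.5]
gripper_width: 0.0006
```

```bash
python3 cap.py s1 scene; python3 -c "
from h import *
go(*jig(-65,-65),.086,99.3)
cv2.imwrite('pics/s1c.png',cv2.resize(pickle.load(open('s1.pkl','rb'))['frame'][140:290,230:370],None,fx=4,fy=4))"
```

```text
[0.46164239 0.11200167 0.08640762] [-1.79988499e+02  6.41011328e-03  9.91495631e+01]
t 4.925 pos [0.4617 0.1122 0.0866] yaw 99.15 w 0.0004 F [0.2 0.1 0.4]
units now-axes [0.01 0.03 0.01] after-turn axes [0.01 0.03 0.01] turn units -0.02
```

View pics/s1c.png

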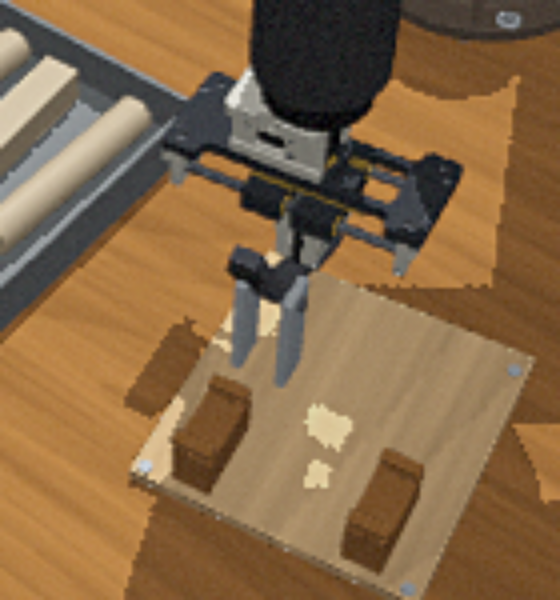

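The jaw now stands up at about (240,260) to (285,275) in the crop. I'll press a few mm further to feel the stop.

Request:
apply_moves:
  plan:
    - [255, [0, 0, 0.05], 0]
    - [255, [0, 0, 0], 0]

```text
time_s: 5.18
tcp_pos: [0.4621, 0.1125, 0.0848]
eef_rot: [179.9, -0.0, 99.2]
contact_force: [-2.0, -2.3, 7.9]
gripper_width: 0.0003
```

Request:
apply_moves:
  plan:
    - [255, [0, 0, 0.04], 0]
    - [255, [0, 0, 0], 0]

```text
time_s: 5.42
tcp_pos: [0.4624, 0.1125, 0.0842]
eef_rot: [179.9, 0.0, 99.2]
contact_force: [-6.7, -3.1, 24.4]
gripper_width: 0.0003
```

The stop is reached: force rises to 24 N with almost no travel. I'll lift off and go to the crate, opening the fingers part way.

Request:
apply_moves:
  plan:
    - [255, [0, 0, -0.5], 0]
    - [255, [0, 0, -0.9], 0]
    - [255, [0, 0, -0.9], 0.5]
    - [220, [-0.7, 0, -0.4], 0.4]
    - [180, [-0.8, 0, 0], 0]
    - [150, [-0.8, 0, 0], 0]
    - [120, [-0.8, 0, 0], 0]
    - [120, [-0.8, 0, 0], 0]
    - [120, [-0.8, 0, 0], 0]
    - [120, [-0.8, 0, 0], 0]
    - [120, [0, 0, 0], 0]
    - [120, [0, 0, 0], 0]

```text
time_s: 6.92
tcp_pos: [0.481, -0.1618, 0.2169]
eef_rot: [-180.0, -0.0, 93.7]
contact_force: [0.3, 0.2, 1.2]
gripper_width: 0.0464
```

```bash
python3 -c "
from h import *
go(.4777,-.1806,.1,93.8)"; python3 cap.py s2 scene;python3 -c "
from h import *
cv2.imwrite('pics/s2c.png',cv2.resize(pickle.load(open('s2.pkl','rb'))['frame'][90:290,140:370],None,fx=3,fy=3))"
```

```text
t 6.925 pos [ 0.481  -0.1618  0.2169] yaw 93.73 w 0.0464 F [0.3 0.2 1.2]
units now-axes [-0.37 -0.09  2.34] after-turn axes [-0.37 -0.09  2.34] turn units -0.01
[ 0.48102973 -0.16179505  0.21687948] [-1.79994369e+02 -2.05895558e-02  9.37340361e+01]
```

View pics/s2c.png

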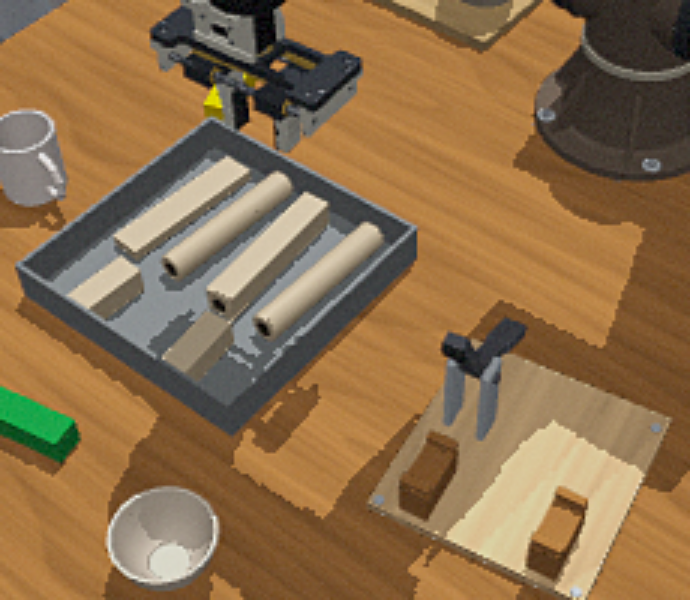

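The rocker stays fully tipped, with the jaw at (460,345) and the tail down at (510,335). I'll move over the post and check from low.

Request:
apply_moves:
  plan:
    - [120, [-0.37, -0.09, 0.3], 0]
    - [120, [0, 0, 0.9], 0]
    - [120, [0, 0, 0.9], 0]
    - [120, [0, 0, 0.7], 0]
    - [120, [0, 0, 0], 0]
    - [120, [0, 0, 0], 0]

```text
time_s: 7.72
tcp_pos: [0.479, -0.1802, 0.0784]
eef_rot: [179.9, 0.0, 93.9]
contact_force: [-0.1, 0.1, 0.3]
gripper_width: 0.0464
```

```bash
python3 -c "
from h import *
go(.4777,-.1806,.01,93.8)"; python3 cap.py w3; python3 cap.py t3 top;python3 -c "
from h import *
c=pickle.load(open('w3.pkl','rb'))
for x in(-.023,.023):
  a=np.radians(c['rot'][2]);P=c['pos']+np.array([x*np.cos(a),x*np.sin(a),0]);print(wproj(c,c['pos'],c['rot'],P)*1.5)
"
```

```text
t 7.725 pos [ 0.479  -0.1802  0.0784] yaw 93.86 w 0.0464 F [-0.1  0.1  0.3]
units now-axes [-0.01 -0.03  1.37] after-turn axes [-0.01 -0.03  1.37] turn units 0.01
[ 0.47900268 -0.180223    0.07839263] [1.79916843e+02 2.60602156e-02 9.38635238e+01]
[ 0.47929171 -0.18033866  0.07880226] [1.79849173e+02 2.67991277e-02 9.38486500e+01]
[336.86805135 353.28745552]
[452.82320638 353.23710604]
```

View pics/w3.png

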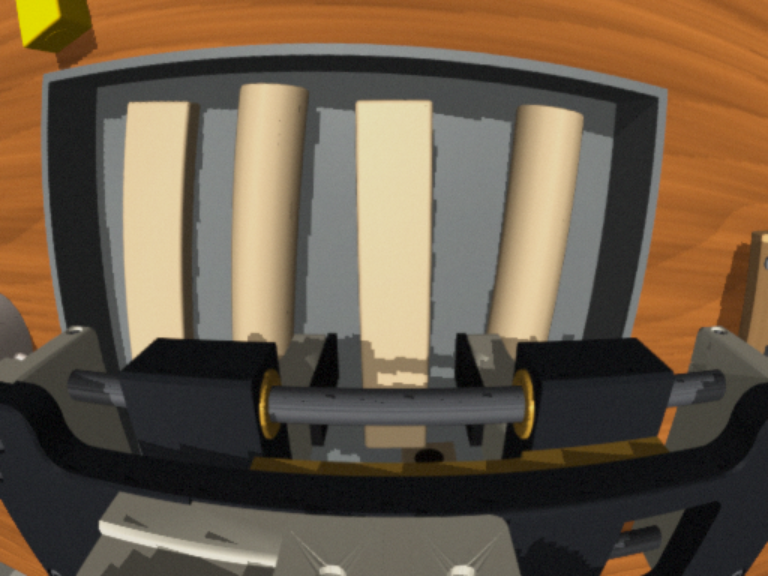

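The post's edges at (357-362) and (432-428) are centred and parallel between the fingers (pads at 337 and 453). I'll descend and grip.

Request:
apply_moves:
  plan:
    - [120, [0, 0, 0.35], 0]
    - [120, [0, 0, 0.35], 0]
    - [120, [0, 0, 0.35], 0]
    - [120, [0, 0, 0.2], 0]
    - [120, [0, 0, 0.12], 0]
    - [120, [0, 0, 0], 0]
    - [140, [0, 0, 0], 0]
    - [160, [0, 0, 0], 0]
    - [180, [0, 0, 0], 0]
    - [200, [0, 0, 0], 0]
    - [200, [0, 0, 0], 0]
  squeeze: 40

```text
time_s: 9.2
tcp_pos: [0.4782, -0.1808, 0.009]
eef_rot: [180.0, 0.0, 93.8]
contact_force: [-0.8, -0.4, 5.0]
gripper_width: 0.0339
```

Request:
apply_moves:
  plan:
    - [220, [0, 0, 0], 0]
    - [220, [0, 0, -0.1], 0]
    - [220, [0, 0, -0.3], 0]
    - [220, [0, 0, -0.6], 0]
    - [220, [0, 0, -0.8], 0]
    - [220, [0, 0, -0.8], 0]
    - [220, [0, 0, -0.8], 0]
    - [220, [0, 0, -0.6], 0]
    - [220, [0, 0, 0], 0]

```text
time_s: 10.32
tcp_pos: [0.479, -0.1807, 0.2114]
eef_rot: [179.7, 0.0, 93.8]
contact_force: [0.7, -0.9, -5.1]
gripper_width: 0.0337
```

```bash
python3 -c "
from h import *
print(jig(75,10));go(*jig(75,10),.2,189.3)"; python3 cap.py s4 scene
```

```text
[0.58889814 0.20958884]
t 10.325 pos [ 0.479  -0.1807  0.2114] yaw 93.78 w 0.0337 F [ 0.7 -0.9 -5.1]
units now-axes [7.64 2.71 0.23] after-turn axes [-3.43  7.35  0.23] turn units -15.92
[ 0.47895312 -0.18074942  0.21143978] [1.79697107e+02 2.31002211e-02 9.37833006e+01]
```

View pics/s4.png

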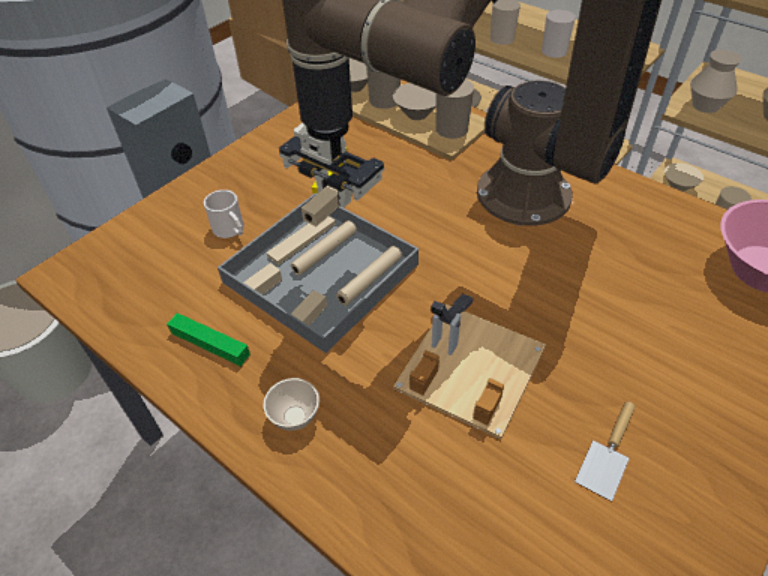

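Request:
apply_moves:
  plan:
    - [220, [0, 0, -0.3], -1]
    - [220, [0, 0, -0.3], -1]
    - [220, [0, 0, -0.2], -1]
    - [220, [0, 0, -0.2], -1]
    - [220, [0, 0, 0], -1]
    - [220, [0, 0, 0], -1]
    - [220, [0, 0, 0], -1]
    - [220, [0, 0, 0], -1]
    - [220, [0, 0, 0], -1]
    - [220, [0, 0, 0], -1]
    - [220, [0, 0, 0], -1]
    - [220, [0, 0, 0], -1]

```text
time_s: 11.88
tcp_pos: [0.4767, -0.1804, 0.2564]
eef_rot: [-180.0, -0.2, 166.0]
contact_force: [-0.1, 0.2, -3.2]
gripper_width: 0.0338
```

Request:
apply_moves:
  plan:
    - [220, [0, 0, 0], -1]
    - [220, [0, 0, 0], -1]
    - [220, [0, 0, 0], -1]
    - [220, [0, 0, 0], -0.9]
    - [220, [0, 0, 0], 0]
    - [220, [-0.6, 0, 0], 0]
    - [220, [-0.6, 0.3, 0], 0]
    - [220, [-0.6, 0.6, 0], 0]
    - [220, [-0.6, 0.6, 0], 0]
    - [220, [-0.5, 0.6, 0], 0]
    - [220, [-0.4, 0.6, 0], 0]

```text
time_s: 13.25
tcp_pos: [0.6193, -0.0199, 0.2569]
eef_rot: [180.0, -0.1, -171.0]
contact_force: [-1.1, 0.1, -3.6]
gripper_width: 0.034
```

```bash
python3 -c "
from h import *
go(*jig(75,10),.2,189.3)"
```

```text
t 13.25 pos [ 0.6193 -0.0199  0.2569] yaw -170.98 w 0.034 F [-1.1  0.1 -3.6]
units now-axes [-0.12  4.63  1.14] after-turn axes [-0.14  4.63  1.14] turn units -0.05
```

Request:
apply_moves:
  plan:
    - [220, [0, 0.7, 0], 0]
    - [220, [0, 0.7, 0], 0]
    - [220, [-0.1, 0.7, 0], 0]
    - [220, [0, 0.7, 0], 0]
    - [220, [0, 0.7, 0], 0]
    - [220, [0, 0.6, 0], 0]
    - [220, [0, 0.3, 0], 0]
    - [220, [0, 0, 0], 0]
    - [220, [0, 0, 0], 0]

```text
time_s: 14.38
tcp_pos: [0.589, 0.1962, 0.2581]
eef_rot: [-180.0, -0.0, -170.9]
contact_force: [-0.1, 0.4, -4.2]
gripper_width: 0.0338
```

```bash
python3 -c "
from h import *
go(*jig(75,10),.1,189.3)";python3 cap.py w5; python3 cap.py t5 top; python3 -c "
from h import *
c=pickle.load(open('t5.pkl','rb'));cv2.imwrite('pics/t5c.png',cv2.resize(c['frame'][130:260,140:280],None,fx=4,fy=4))"
```

```text
t 14.375 pos [0.589  0.1962 0.2581] yaw -170.88 w 0.0338 F [-0.1  0.4 -4.2]
units now-axes [-0.04  0.26  3.16] after-turn axes [-0.04  0.26  3.16] turn units -0.03
[0.58900413 0.19619222 0.25813584] [-1.79972251e+02 -4.49290794e-02 -1.70879081e+02]
[0.58908926 0.19603171 0.25829332] [-1.79979641e+02 -3.15947537e-02 -1.70891688e+02]
```

View pics/w5.png

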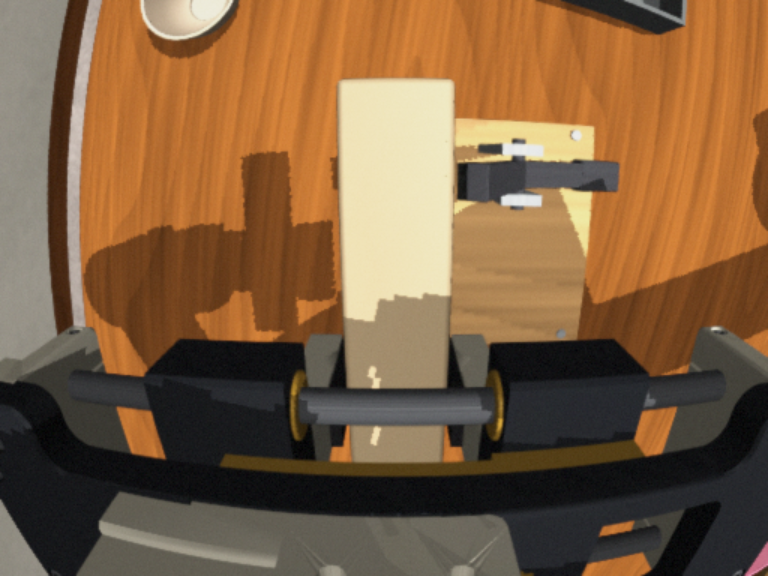

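View pics/t5c.png

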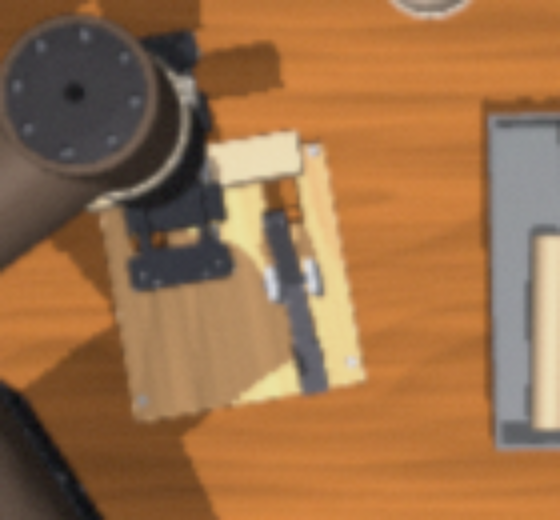

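The post is held straight, with its -y end corners at (340,80) and (453,79). The jaw is up at (475,182), beside it.

```bash
python3 - <<'E'
from h import *
c=pickle.load(open("w5.pkl","rb"))
a=np.radians(JY);Ri=np.array([[np.cos(a),np.sin(a)],[-np.sin(a),np.cos(a)]])
f=lambda u,v,z:wplane(c,c["pos"],c["rot"],((u+.5)/1.5-.5,(v+.5)/1.5-.5),z)
z=c["pos"][2]+.03
for p in[(340,80),(453,79),(345,300),(450,300)]:print(p,(Ri@(f(*p,z)[:2]-JC)*1000).round(1))
print("tcp",(Ri@(c["pos"][:2]-JC)*1000).round(1))
for p in[(455,118),(595,126)]:print((Ri@(f(*p,.012)[:2]-JC)*1000).round(1))
E
```

```text
(340, 80) [  89.2 -102.3]
(453, 79) [  57.3 -102.4]
(345, 300) [ 89.3 -36.7]
(450, 300) [ 57.1 -36.6]
tcp [72.9 -3.2]
[  20.7 -109.7]
[-115.8 -110.9]
```

Request:
apply_moves:
  plan:
    - [220, [-0.04, 0.25, 0], 0]
    - [220, [0, 0, 0.4], 0]
    - [220, [0, 0, 0.7], 0]
    - [220, [0, 0, 0.7], 0]
    - [220, [0, 0, 0.6], 0]
    - [220, [0, 0, 0.5], 0]
    - [220, [0, 0, 0.3], 0]
    - [220, [0, 0, 0], 0]
    - [220, [0, 0, 0], 0]

```text
time_s: 15.6
tcp_pos: [0.5899, 0.2099, 0.0997]
eef_rot: [180.0, 0.1, -170.8]
contact_force: [-0.9, -0.5, -4.2]
gripper_width: 0.034
```

```bash
python3 -c "
from h import *
go(*jig(75,9.4),.054,189.3)";python3 cap.py s6 scene;python3 -c "
from h import *
c=pickle.load(open('s6.pkl','rb'));cv2.imwrite('pics/s6c.png',cv2.resize(c['frame'][160:300,230:370],None,fx=4,fy=4))"
```

```text
t 15.6 pos [0.5899 0.2099 0.0997] yaw -170.81 w 0.034 F [-0.9 -0.5 -4.2]
units now-axes [ 0.02 -0.02  0.91] after-turn axes [ 0.02 -0.02  0.91] turn units -0.02
[0.5898582  0.20992019 0.09967659] [ 1.79977771e+02  9.28128654e-02 -1.70809874e+02]
```

View pics/s6c.png

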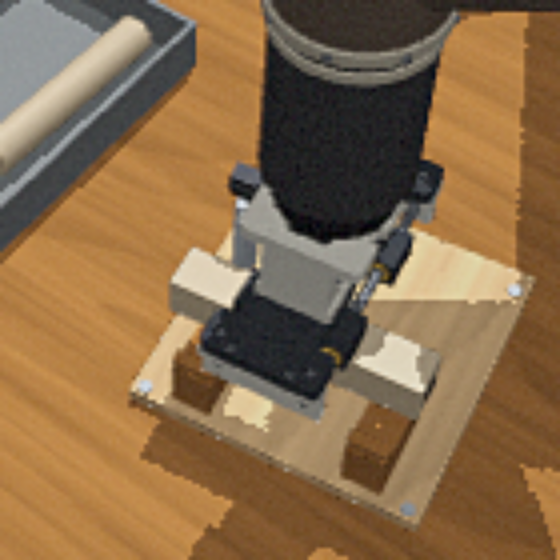

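The post is level above both saddles and aligned. I'll lower it gently.

Request:
apply_moves:
  plan:
    - [220, [0.02, 0, 0.2], 0]
    - [220, [0, 0, 0.25], 0]
    - [220, [0, 0, 0.2], 0]
    - [220, [0, 0, 0.12], 0]
    - [220, [0, 0, 0], 0]
    - [220, [0, 0, 0], 0]

```text
time_s: 16.4
tcp_pos: [0.5884, 0.2095, 0.0603]
eef_rot: [180.0, 0.0, -170.8]
contact_force: [-0.4, 0.4, -3.3]
gripper_width: 0.0335
```

Request:
apply_moves:
  plan:
    - [220, [0, 0, 0.06], 0]
    - [220, [0, 0, 0], 0]

```text
time_s: 16.65
tcp_pos: [0.588, 0.2093, 0.057]
eef_rot: [180.0, -0.0, -170.8]
contact_force: [-0.3, -0.1, -4.2]
gripper_width: 0.0338
```

Request:
apply_moves:
  plan:
    - [220, [0, 0, 0.05], 0]
    - [220, [0, 0, 0], 0]

```text
time_s: 16.9
tcp_pos: [0.5879, 0.2093, 0.0543]
eef_rot: [-180.0, -0.0, -170.8]
contact_force: [-0.2, -0.6, -3.9]
gripper_width: 0.0339
```

Request:
apply_moves:
  plan:
    - [220, [0, 0, 0.03], 0]
    - [220, [0, 0, 0], 0]

```text
time_s: 17.15
tcp_pos: [0.5881, 0.2094, 0.054]
eef_rot: [-180.0, 0.0, -170.8]
contact_force: [-4.9, 0.2, 4.8]
gripper_width: 0.0339
```

Request:
apply_moves:
  plan:
    - [220, [0, 0, 0.02], 0]
    - [220, [0, 0, 0], 0]

```text
time_s: 17.4
tcp_pos: [0.5882, 0.2094, 0.054]
eef_rot: [-180.0, 0.0, -170.8]
contact_force: [-7.4, -1.2, 13.1]
gripper_width: 0.0336
```

Seated at the expected height. I'll release and rise.

Request:
apply_moves:
  plan:
    - [160, [0, 0, -0.02], 0]
    - [140, [0, 0, 0], 0]
    - [110, [0, 0, 0], 0]
    - [90, [0, 0, 0], 0]
    - [90, [0, 0, 0], 0]
    - [90, [0, 0, -0.1], 0]
    - [90, [0, 0, -0.4], 0]
    - [90, [0, 0, -0.7], 0]
    - [90, [0, 0, -0.9], 0]
    - [90, [0, 0, -0.9], 0]
    - [90, [0, 0, -0.5], 0]
    - [90, [0, 0, 0], 0]

```text
time_s: 18.9
tcp_pos: [0.5892, 0.2099, 0.2312]
eef_rot: [179.9, 0.3, -170.8]
contact_force: [0.7, 0.8, 0.1]
gripper_width: 0.0566
```

```bash
python3 -c "
from h import *
print(jig(-20,-65));go(*jig(-20,-65),.24,189.3)";python3 cap.py w7;python3 cap.py s7 scene;python3 -c "
from h import *
c=pickle.load(open('s7.pkl','rb'));cv2.imwrite('pics/s7c.png',cv2.resize(c['frame'][160:300,230:370],None,fx=4,fy=4))"
```

```text
[0.50726713 0.1202223 ]
t 18.9 pos [0.5892 0.2099 0.2312] yaw -170.81 w 0.0566 F [0.7 0.8 0.1]
units now-axes [ 1.9  -1.51 -0.18] after-turn axes [ 1.91 -1.51 -0.18] turn units -0.02
[0.58915357 0.20992206 0.23116208] [ 179.8907004     0.26922809 -170.80755199]
[0.58831532 0.20958582 0.22928229] [ 1.79931111e+02  1.13195589e-01 -1.70825459e+02]
```

View pics/w7.png

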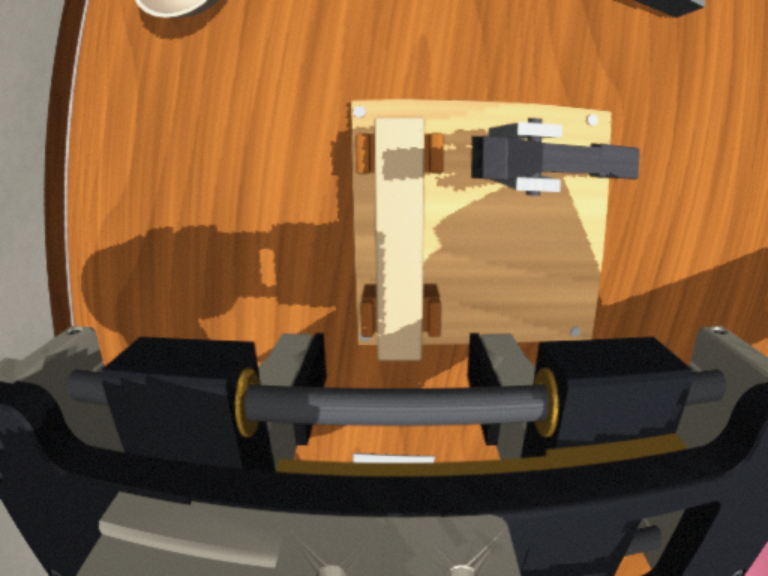

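View pics/s7c.png

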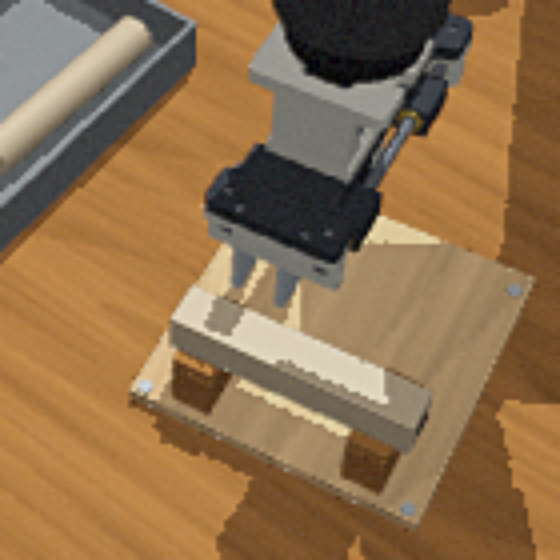

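The post lies between the lips of both saddles, with corners at (376,118), (423,118), (422,360) and (379,360). The jaw is still up at (490,158).

```bash
python3 - <<'E'
from h import *
c=pickle.load(open("w7.pkl","rb"))
a=np.radians(JY);Ri=np.array([[np.cos(a),np.sin(a)],[-np.sin(a),np.cos(a)]])
f=lambda u,v,z:(Ri@(wplane(c,c["pos"],c["rot"],((u+.5)/1.5-.5,(v+.5)/1.5-.5),z)[:2]-JC)*1000).round(1)
for p in[(376,118),(423,118),(379,360),(422,360)]:print(p,f(*p,.084))
print("base",f(351,101,.012),f(610,112,.012),"lips",f(357,135,.062),f(444,135,.062),f(424,135,.062))
E
```

```text
(376, 118) [ 90.1 -88.7]
(423, 118) [ 58.6 -88.7]
(379, 360) [90.2 89.4]
(422, 360) [57.2 89.4]
base [ 114.4 -108.3] [-113.9 -109.4] lips [105.1 -77.8] [ 42.1 -77.8] [ 56.6 -77.6]
```

Centre measured at (74, 0.3) mm in the jig frame, so it is well placed. Next I'll close the fingers and go behind the raised jaw.

Request:
apply_moves:
  plan:
    - [255, [0, 0, -0.5], 0]
    - [255, [0.5, -0.4, 0], 0]
    - [255, [0.5, -0.4, 0], 0]
    - [255, [0.5, -0.4, 0], 0]
    - [255, [0.4, -0.3, 0], 0]
    - [255, [0, 0, 0], 0]
    - [255, [0, 0, 0], 0]
    - [255, [0, 0, 0], 0]

```text
time_s: 20.0
tcp_pos: [0.5065, 0.1206, 0.2525]
eef_rot: [-180.0, -0.1, -170.8]
contact_force: [1.0, -0.1, -0.3]
gripper_width: 0.0
```

```bash
python3 -c "
from h import *
go(*jig(-20,-65),.165,189.3)"
```

```text
t 20.0 pos [0.5065 0.1206 0.2525] yaw -170.81 w 0.0 F [ 1.  -0.1 -0.3]
units now-axes [-0.01 -0.01  1.75] after-turn axes [-0.01 -0.01  1.75] turn units -0.02
```

Request:
apply_moves:
  plan:
    - [255, [0, 0, 0.6], 0]
    - [255, [0, 0, 0.6], 0]
    - [255, [0, 0, 0.55], 0]
    - [255, [0, 0, 0], 0]
    - [255, [-0.2, 0, 0], 0]
    - [255, [-0.2, 0, 0.1], 0]
    - [255, [-0.2, 0, 0.2], 0]
    - [255, [-0.2, 0, 0.2], 0]
    - [255, [-0.2, 0, 0.2], 0]
    - [255, [0, 0, 0], 0]

```text
time_s: 21.25
tcp_pos: [0.5564, 0.1282, 0.1299]
eef_rot: [-180.0, -0.0, -170.8]
contact_force: [0.5, -0.5, -0.5]
gripper_width: 0.0006
```

```bash
python3 -c "
from h import *
go(*jig(47,-65),.106,189.3)";python3 cap.py s8 scene;python3 -c "
from h import *
c=pickle.load(open('s8.pkl','rb'));cv2.imwrite('pics/s8c.png',cv2.resize(c['frame'][140:290,230:370],None,fx=4,fy=4))"
```

```text
t 21.25 pos [0.5564 0.1282 0.1299] yaw -170.84 w 0.0006 F [ 0.5 -0.5 -0.5]
units now-axes [-0.35  0.    0.48] after-turn axes [-0.35  0.    0.48] turn units -0.02
[0.55637196 0.1281814  0.12985966] [-1.79978746e+02 -2.84438309e-02 -1.70839354e+02]
```

View pics/s8c.png

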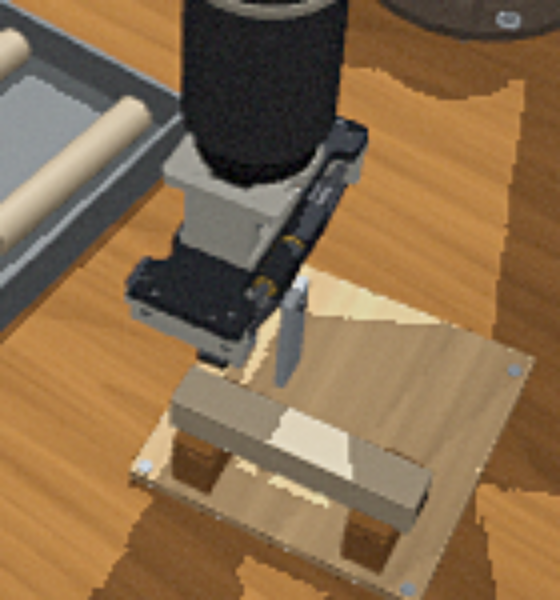

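The jaw is following, with its tip visible at (210,358) below the gripper body. I'll continue down.

Request:
apply_moves:
  plan:
    - [255, [-0.2, 0, 0.15], 0]
    - [255, [-0.15, 0, 0.15], 0]
    - [255, [0, 0, 0.1], 0]
    - [255, [0, 0, 0.08], 0]
    - [255, [0, 0, 0], 0]

```text
time_s: 21.92
tcp_pos: [0.5733, 0.1312, 0.1065]
eef_rot: [180.0, 0.0, -170.8]
contact_force: [1.3, -0.6, 1.8]
gripper_width: 0.0005
```

Request:
apply_moves:
  plan:
    - [255, [0, 0, 0.06], 0]
    - [255, [0, 0, 0], 0]

```text
time_s: 22.18
tcp_pos: [0.5731, 0.1312, 0.1037]
eef_rot: [180.0, 0.0, -170.8]
contact_force: [2.6, 1.0, 3.2]
gripper_width: 0.0001
```

Request:
apply_moves:
  plan:
    - [255, [0, 0, 0.04], 0]
    - [255, [0, 0, 0], 0]

```text
time_s: 22.42
tcp_pos: [0.5733, 0.1312, 0.1023]
eef_rot: [180.0, 0.1, -170.8]
contact_force: [1.3, 0.1, 7.8]
gripper_width: 0.0003
```

Request:
apply_moves:
  plan:
    - [255, [0, 0, 0.03], 0]
    - [255, [0, 0, 0], 0]

```text
time_s: 22.68
tcp_pos: [0.5733, 0.1312, 0.1022]
eef_rot: [180.0, 0.1, -170.8]
contact_force: [-4.4, 0.4, 19.3]
gripper_width: 0.0
```

The stop is firm at z = 0.102, which matches the jaw resting on the post (joint ≈ 0). I'll lift clear and check.

Request:
apply_moves:
  plan:
    - [255, [0, 0, -0.1], 0]
    - [255, [0, 0, -0.5], 0]
    - [255, [0, 0, -0.9], 0]
    - [255, [0, 0, -0.9], 0]
    - [255, [0, 0.5, -0.5], 0]
    - [255, [0, 0.8, 0], 0]
    - [255, [0, 0.8, 0], 0]
    - [255, [0, 0.8, 0], 0]
    - [255, [0, 0.8, 0], 0]
    - [255, [0, 0, 0], 0]
    - [255, [0, 0, 0], 0]

```text
time_s: 24.05
tcp_pos: [0.5426, 0.3132, 0.244]
eef_rot: [-179.9, -0.1, -170.8]
contact_force: [-0.5, 0.3, -0.3]
gripper_width: -0.0001
```

```bash
python3 cap.py w9;python3 cap.py s9 scene;python3 -c "
from h import *
c=pickle.load(open('s9.pkl','rb'));cv2.imwrite('pics/s9c.png',cv2.resize(c['frame'][90:290,140:370],None,fx=3.3,fy=3))"
```

```text
[0.54261144 0.31316122 0.24403262] [-1.79939508e+02 -1.24201276e-01 -1.70799021e+02]
[0.54291601 0.31279406 0.24439185] [-1.79954942e+02 -8.91852354e-02 -1.70836154e+02]
```

View pics/w9.png

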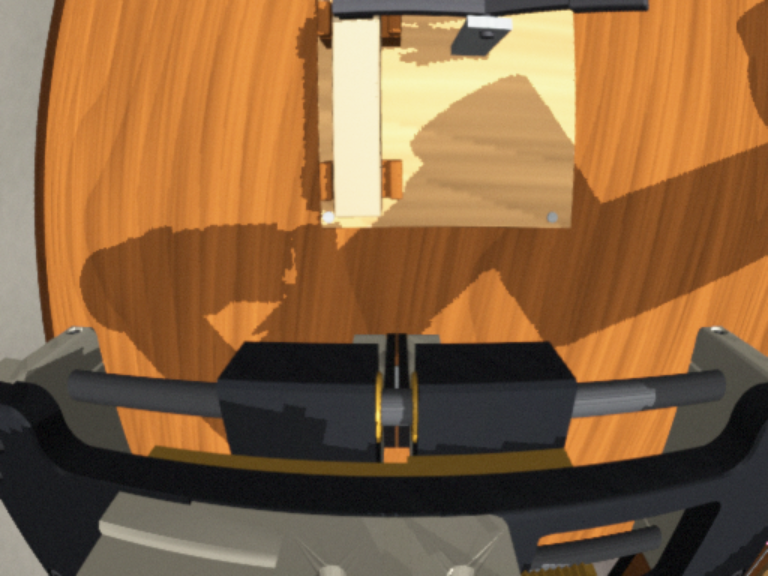

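View pics/s9c.png

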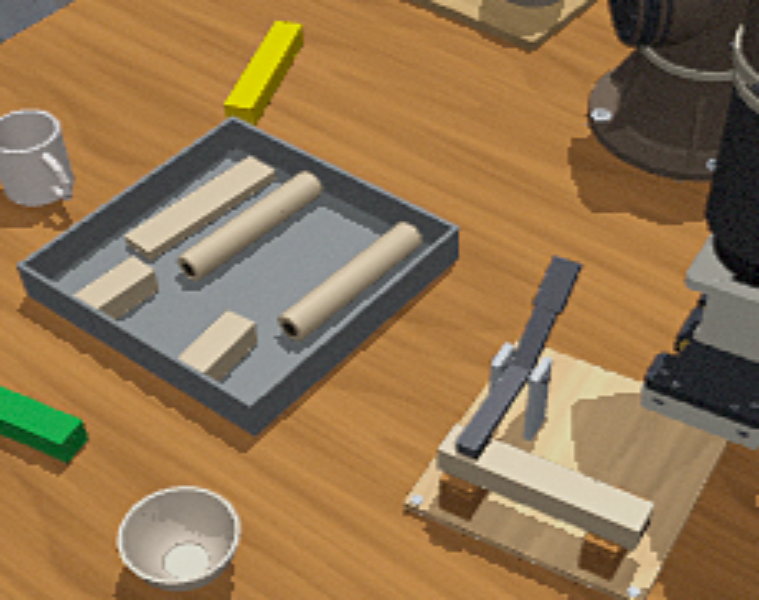

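The jaw rests on the post at (470,445). The post lies in both saddles, the other five pieces are in the crate, and the bowl and mug are where they were. The arm is clear. I'll do one last position check and hand in.

```bash
python3 - <<'E'
from h import *
from plant import close_job
c=pickle.load(open("w9.pkl","rb"))
a=np.radians(JY);Ri=np.array([[np.cos(a),np.sin(a)],[-np.sin(a),np.cos(a)]])
f=lambda u,v,z:(Ri@(wplane(c,c["pos"],c["rot"],((u+.5)/1.5-.5,(v+.5)/1.5-.5),z)[:2]-JC)*1000).round(1)
for p in[(334,216),(382,216),(333,60),(381,60)]:print(p,f(*p,.084))
s=pickle.load(open("s9.pkl","rb"))
print(close_job())
E
```

```text
(334, 216) [91.5 89.4]
(382, 216) [56.7 89.8]
(333, 60) [ 90.6 -23.8]
(381, 60) [ 56.8 -22.8]
the job is handed in; nothing more can be done
None
```

The kiln post is clamped and the job is handed in at about 24 s of the 64 s allowed; no verdict was reported.

- **Rocker:** I pressed the tail down until it met its stop (force rose to 24 N with almost no travel). The jaw stayed up until the post was seated.
- **Post:** I gripped the one long square post, turned it and lowered it into both saddles, with contact at the expected height. After release it measured about (74, 0.3) mm in the jig frame against a target of (75, 0) and was parallel to the jig's y axis.
- **Jaw:** I pressed it down until it stopped firmly at a tool height of 102 mm, about joint 0. I judged this from the stop height and the picture, since the joint itself cannot be read.
- **Last pictures:** The post still lay at x ≈ 74 mm with its end at y ≈ 89.6 mm. The other five pieces were in the crate, and the bowl and mug looked unmoved. I did not check the scraper in the last view; the arm never went near it.

No check failed or disagreed by more than about 2–3 mm.

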